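Lever the terminal box open and put the putty knife away

TASK

Take the yellow-handled putty knife, slip its blade into the notch at the front edge of the terminal box and lever the hinged cover up with it until the cover stands about upright. Then slide the putty knife, blade first and fully home, into the yellow-tagged slot of the wooden scraper block and let go. Touch the terminal box with the knife only, and leave the other tools where they are.

Things in the scene. Friction and masses are not known exactly. Their poses are not given: they have to be found in the camera images.
- knife: stiff putty knife, 0.14 kg, lying flat on the bench, blade roughly to the robot's left. In mm: yellow flat-sided handle 28 wide, 18 thick, x = -92.5 to 11.5; steel blade 44 wide, 2 thick, x = 11.5 to 91.5, z = 8 to 10. Origin: mid-length, on the handle's underside; x along the blade to its tip, y across it, z through its thickness. Balances near x = -8
- knife_tip (a point): middle of the blade's front edge
- knife_shoulder (a point): where the blade leaves the handle, on the centre line; the handle's end face here stops the knife at the slot
- termbox: grey terminal box 120 deep (x) x 160 wide (y) mm, screwed to a plywood board 140 x 196 x 12 fixed to the bench. Origin: bench level under its centre; x from its front to its hinge side, z up. Walls 4 thick, rim 66 above the bench; a light cover lies on it, top 76 above the bench. Nothing inside is higher than 47
- notch (a point): middle of the pry notch in the box's front: an opening 64 wide, 6 high (66 to 72 mm above the bench) between the front wall's rim and the cover's plate, straight through to the inside. The point lies over the wall's outer face, halfway up the opening; the blade goes in along the box's +x. The cover's lip juts out 9 mm in front of it, above the opening
- cover (a joint): cover's hinge angle, rad: 0 shut, 1.57 upright, stops at 1.8. The hinge is stiff (0.2 N m of friction) and the cover stays wherever it is left; about 2.5 N at the lip lifts it
- cover_hinge (a point): hinge axis, 122 mm behind the notch and 68 mm above the bench, along the box's y
- cover_lip (a point): middle of the cover's front lip at half its thickness, 131 mm from the hinge; the plate is 4 thick, dark mark on top by the lip
- block: wooden scraper block fixed to the bench, base 120 (x) x 250 (y) mm, highest part 104. Origin: bench level under its centre; x from its mouth side to its back. Three slots 72 apart along y slope 35 degrees; two hold other scrapers, whose handles (at most 26 wide) stick out, sloping 35 degrees up, to 87 in front of the mouths and 155 above the bench
- slot_mouth (a point): centre of the mouth of the free, yellow-tagged slot, in the boards' end face, 87 mm above the bench. The slot is 50 wide (along the block's y), 5 high (flared to 9 at the mouth), 91 deep. The yellow tag is on the board's upper face and round the mouth
- slot_bottom (a point): where the tip of the putty knife lies when it is fully home: 80 mm from the slot mouth down the slot, which runs 35 degrees downwards and to the block's +x
- scraper_black: scraper with a round black handle, stored in one of the other slots; leave alone. Origin: bench level below its slot mouth
- scraper_red: scraper with a red handle, stored in one of the other slots; leave alone. Origin: bench level below its slot mouth
- screwdriver: orange screwdriver 170 long, at most 30 thick, lying beside the putty knife, x along it to its tip; leave alone
- wrench: steel wrench 140 long, lying on the other side of the putty knife, x along it; leave alone
- spray_can: upright can, 60 across, 185 high, standing between the box and the block; origin under its centre; leave alone
- tape_measure: yellow tape measure 72 x 66 mm lying flat, 42 high, on the right front; leave alone
- pliers: green-handled pliers 165 long, 13 high, on the left front; leave alone
Mind the look-alikes: they are no part of the job. What is meant by the knife is not red, and is the larger of those in its own colour.

How it is judged:
By the outcome, as a careful person would: the job done as asked, in the order asked, and still so for the second after the job is handed in, with the robot touching nothing.
It also fails if it takes over 69 s, if anything falls off the work surface, if the arm or the gripper's body presses on something with over 40 N, if the wrist force passes 120 N, or if a joint passes its speed limit or range.

ROBOT

A 6-joint arm with a two-finger parallel gripper is mounted at the origin on the work surface. World frame = base frame: x ahead of the robot, y to its left, z up, the work surface at z = 0. Lengths are in m, angles in rad, forces in N, time in s.
With the tool pointing down it reaches from about 0.325 to 0.775 m from the base axis. Payload 5.5 kg.
Tool frame: the origin (TCP) lies between the finger pads; the fingertips stand 8 mm ahead of it and the grasp point (between the pads) lies 11 mm behind it (tcp_to_tips is the distance from the TCP to the fingertips, in m); z points along the fingers, y is the line along which they close (so a half turn about z gives the same grasp; the last joint's range is limited). The gripper opens to 88 mm and grips with 3 to 60 N. Pads are 20 mm wide; open, the fingers measure 115 mm over their backs; the gripper's body (75 mm by 178 mm) begins 61 mm behind the grasp point.
Start: joints at [-0.057, 0.091, 1.231, -0, 1.82, -0.057], TCP at [0.6, -0, 0.231] pointing down, gripper open.
Joint ranges: [-2.87, 2.87], [-0.86, 2.18], [0.17, 2.46], [-1.51, 4.65], [0.06, 2.69], [-2.65, 2.65]. Speed limits (rad/s): [2.57, 2.57, 3.01, 3.14, 3.14, 3.14].

INTERFACE

Orientations are given as a unit quaternion [w, x, y, z].
In Python, from bench import * gives the robot as it stands. Calls block until the motion is done:
- move_to(position, orientation): joint-space move of the TCP to a pose.
- move_l(position, speed=0.15, orientation=None): straight line of the TCP; orientation=None keeps the orientation; speed is the mean speed in m/s.
- movej(angles): joint-space move.
- gripper_open() and close(): open the fingers fully, or close them until they stop; the grip force is fixed at half the most.
- hold(seconds).
- inverse_kinematics(position, orientation): joint angles nearest the present ones, or None.
- state(): the state.
- get_image(name): name is "scene" or "side" or "wrist"; returns a dict with "frame" (420x560x3 uint8, blue, green, red), "depth" (420x560 float32, m along the optical axis (not along the pixel's ray), 0 where there is no reading), "camera_matrix" (3x3 intrinsics, pixels), "view" (4x4, takes a point from world to camera coordinates). Camera axes: x right, y up, looking along -z (the intrinsics and any distortion apply to the point x, -y, -z); pixel columns grow to the right and rows downward; lengths in m; the calibration is good to about 2 mm. A picture is of the moment at which its call begins.
A pose or a line that the arm cannot do raises IKError and nothing moves.
- job_done(): hands the job in; it is judged then, once.
The state is a dict: "time": time; "joint_pos": joint angles; "dq": joint speeds; "joint_torque": joint torques, N m; "ee_pos": TCP position; "ee_rot": TCP orientation; "ft_force": force on the tool from outside, world axes, zero at the start; "moment": the same for the moment, N m; "finger_gap": finger opening in m; "finger_force": force on a finger pad.
Only numpy, scipy, OpenCV 4.12 (cv2) and the standard library are available. Lean on these libraries where they do the work, as an engineer would, in place of code of your own. Each camera call takes 0.05 s, during which the arm holds its last target. There are 200 camera calls.

## Working session

There is one attempt and no reset: what is moved stays moved. The work goes in short steps, each a Python script; the robot and the scene stay as the last script left them, time stands still between calls to the robot, and variables do not carry over. Pictures are saved under pics/ and viewed, at most 10 in all, crops included, and the job is handed in when it is done.

```bash
ls; mkdir -p pics; cat > h.py <<'E'
from bench import *
import numpy as np, cv2
from scipy.spatial.transform import Rotation as R
def cloud(im):
    K=np.array(im["camera_matrix"]);V=np.array(im["view"]);d=np.array(im["depth"])
    v,u=np.indices(d.shape)
    x=(u-K[0,2])/K[0,0]*d;y=(v-K[1,2])/K[1,1]*d
    P=np.stack([x,-y,-d],-1)
    W=(P-V[:3,3])@V[:3,:3]
    W[d<=0]=np.nan
    return W
E
python3 - <<'E'
from h import *
a=get_image("scene");b=get_image("side")
for n,i in (("scene",a),("side",b)):
    cv2.imwrite(f"pics/{n}0.png",i["frame"]);np.savez(f"{n}0.npz",**i)
    print(np.linalg.inv(i["view"])[:3],i["camera_matrix"], i.keys())
print(state())
E
```

```text
pics
[[ 0.89141058 -0.24126019  0.38364136  0.91503718]
 [ 0.45303557  0.45181056 -0.76852195 -0.80159371]
 [ 0.01208053  0.85887178  0.51204816  0.62466938]] [[425.52100572   0.         273.74317897]
 [  0.         425.52100572 209.00526509]
 [  0.           0.           1.        ]] dict_keys(['frame', 'depth', 'camera_matrix', 'view'])
[[ 0.99810787  0.0355919  -0.05013884  0.46545355]
 [-0.06019736  0.73178502 -0.67887183 -0.75897386]
 [ 0.01252852  0.68060554  0.73254292  0.89471671]] [[419.87685676   0.         279.29638442]
 [  0.         419.87685676 214.14931083]
 [  0.           0.           1.        ]] dict_keys(['frame', 'depth', 'camera_matrix', 'view'])
{'time': 0.1, 'joint_pos': array([-5.67313002e-02,  9.17912411e-02,  1.23173436e+00, -7.75440359e-06,
        1.81977982e+00, -5.66592464e-02]), 'dq': array([-0.0006103 , -0.00129645, -0.00503163,  0.00059018,  0.0004778 ,
       -0.00019827]), 'joint_torque': array([ 2.46603209e-03, -4.47854412e+01, -4.07573140e+01,  6.99365954e-02,
        2.83264846e-02, -6.35370566e-05]), 'ee_pos': array([ 5.99762909e-01, -9.66202570e-06,  2.29632899e-01]), 'ee_rot': array([-6.36392170e-04,  7.07132670e-01,  7.07080373e-01, -5.73071547e-04]), 'ft_force': array([-0.50681407,  0.14046443, -0.19075173]), 'moment': array([-0.03899729,  0.02352884,  0.06298721]), 'finger_force': 0.0, 'finger_gap': 0.08749756678711593}
```

View pics/scene0.png

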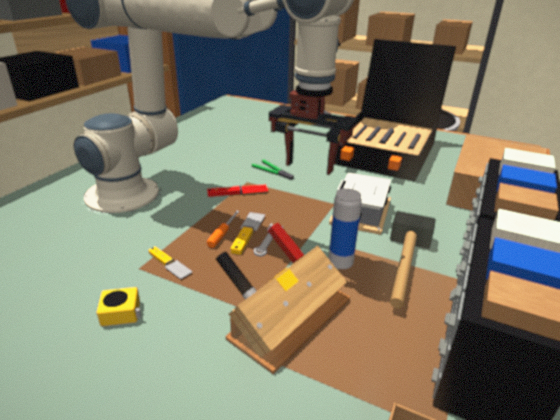

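View pics/side0.png

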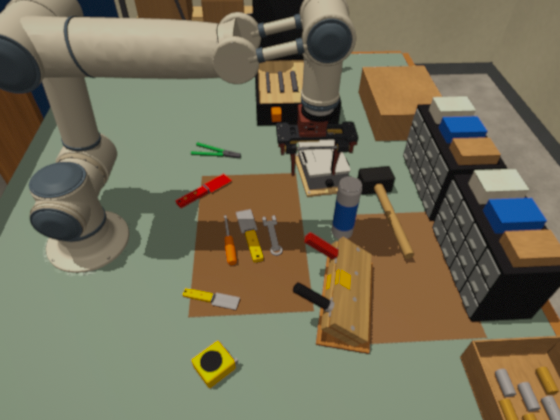

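The scene view shows the target knife at about (248,232) between the orange screwdriver and the wrench, and a smaller yellow look-alike at (170,262). The block's yellow tag is at (288,280), and the box, mostly hidden by the gripper, at (365,200). The side view agrees: knife (252,237), tag (340,280), box (325,165). Next I'll take wrist views from above for measurements.

```bash
python3 - <<'E'
from h import *
for n in ("scene","side"):
    im=dict(np.load(f"{n}0.npz")); W=cloud(im); hsv=cv2.cvtColor(im["frame"],cv2.COLOR_BGR2HSV)
    m=cv2.inRange(hsv,(20,130,110),(34,255,255))
    k,l,s,c=cv2.connectedComponentsWithStats(m)
    for i in range(1,k):
        if s[i,4]>60: print(n,c[i].round(),s[i,4],np.nanmedian(W[l==i],0).round(3))
q=state()["ee_rot"]
for p in ([0.46,-0.12,0.40],[0.60,0.10,0.42],[0.62,-0.2,0.42]):
    print(p, inverse_kinematics(p,q))
move_to([0.47,-0.1,0.40],q)
w=get_image("wrist"); cv2.imwrite("pics/w1.png",w["frame"]); np.savez("w1.npz",**w); print(np.linalg.inv(w["view"])[:3].round(3),w["camera_matrix"][0])
W=cloud(w); 
for uv in ((280,210),(100,100),(460,100),(100,320),(460,320)): print(uv,W[uv[1],uv[0]].round(3))
E
```

```text
scene [241. 240.] 351 [ 0.455 -0.06   0.015]
scene [160. 255.] 210 [ 0.313 -0.198  0.011]
scene [287. 279.] 307 [ 0.658 -0.226  0.093]
scene [118. 308.] 1051 [ 0.375 -0.392  0.035]
side [254. 246.] 352 [ 0.451 -0.059  0.016]
side [343. 278.] 269 [ 0.652 -0.225  0.096]
side [328. 281.] 75 [ 0.623 -0.216  0.075]
side [198. 294.] 299 [ 0.311 -0.197  0.011]
side [214. 364.] 853 [ 0.364 -0.387  0.038]
side [547. 379.] 166 [ 1.053 -0.451  0.03 ]
side [509. 410.] 157 [ 0.945 -0.507  0.03 ]
[0.46, -0.12, 0.4] [-3.26429319e-01 -1.34011427e-01  1.14420578e+00 -5.47945702e-04
  2.13304709e+00 -3.26647084e-01]
[0.6, 0.1, 0.42] [1.09069162e-01 2.61592401e-01 6.91989032e-01 3.37950966e-04
 2.18970171e+00 1.09338948e-01]
[0.62, -0.2, 0.42] [-3.63980771e-01  4.10669064e-01  5.06810700e-01 -6.62188662e-04
  2.22574307e+00 -3.64309735e-01]
[[ 1.    -0.001  0.005  0.47 ]
 [-0.001  0.956  0.293 -0.019]
 [-0.005 -0.293  0.956  0.553]] [334.79304753   0.         283.04721257]
(280, 210) [ 0.463 -0.188  0.003]
(100, 100) [ 0.18  -0.008 -0.   ]
(460, 100) [ 0.667 -0.011  0.158]
(100, 320) [ 0.425 -0.069  0.482]
(460, 320) [ 0.515 -0.07   0.48 ]
```

View pics/w1.png

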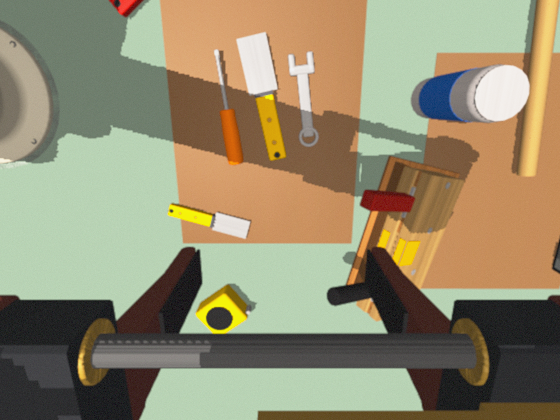

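The wrist view shows the knife cleanly: handle (270,128), blade (258,62), screwdriver (231,110), wrench (305,98). The block's tag is at (400,248), between the red and black handles. The box is out of view, so I'll take a wrist view over it and one of the block.

```bash
python3 - <<'E'
from h import *
q=state()["ee_rot"]
move_to([0.62,0.04,0.42],q)
w=get_image("wrist"); cv2.imwrite("pics/w2.png",w["frame"]); np.savez("w2.npz",**w)
move_to([0.58,-0.22,0.42],q)
w=get_image("wrist"); cv2.imwrite("pics/w3.png",w["frame"]); np.savez("w3.npz",**w)
s=get_image("scene"); np.savez("scene1.npz",**s); s=get_image("side"); np.savez("side1.npz",**s)
a=cv2.imread("pics/w2.png")[:300];b=cv2.imread("pics/w3.png")[:300]
cv2.imwrite("pics/w23.png",np.vstack([a,b]))
print(state()["time"])
im=dict(np.load("w1.npz"));W=cloud(im);hsv=cv2.cvtColor(im["frame"],cv2.COLOR_BGR2HSV)
def rect(m):
    P=W[m>0];P=P[~np.isnan(P[:,0])];r=cv2.minAreaRect((P[:,:2]*1000).astype(np.float32));return [np.round(x,1) for x in r],np.median(P,0).round(4)
roi=np.zeros(hsv.shape[:2],np.uint8);roi[80:170,245:290]=255
print("handle",rect(cv2.inRange(hsv,(20,130,110),(34,255,255))&roi))
roi[:]=0;roi[25:100,232:280]=255
print("blade",rect(cv2.inRange(hsv,(0,0,140),(180,60,255))&roi))
roi[:]=0;roi[30:180,205:248]=255
print("screwdr",rect(cv2.inRange(hsv,(3,180,120),(14,255,255))&roi))
roi[:]=0;roi[40:160,284:325]=255
print("wrench",rect(cv2.inRange(hsv,(0,0,120),(180,60,255))&roi))
E
```

```text
3.1417
handle ([array([448.3, -50. ]), array([29.7, 98.1]), np.float64(12.1)], array([ 0.4488, -0.0467,  0.0189]))
blade ([array([428.9,  41.4]), array([46. , 87.2]), np.float64(12.1)], array([0.4291, 0.0441, 0.0111]))
screwdr ([array([384.9, -63.4]), array([28.6, 84.3]), np.float64(8.0)], array([ 0.3877, -0.0615,  0.0245]))
wrench ([array([500.6,  -9.2]), array([ 37.1, 139.7]), np.float64(6.5)], array([0.5015, 0.0034, 0.0082]))
```

View pics/w23.png

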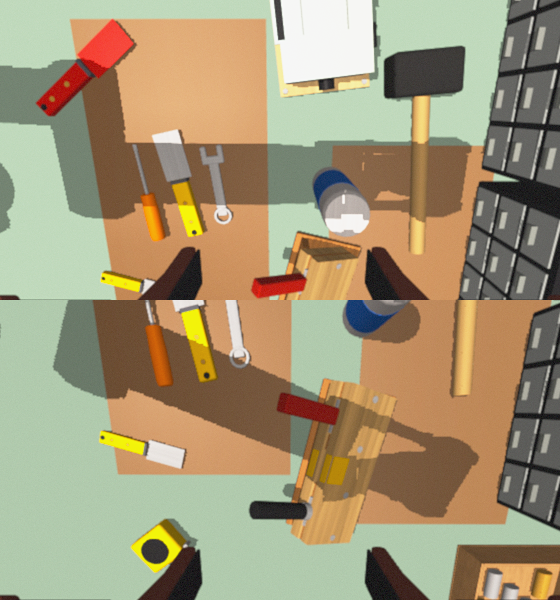

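Top half: the white box cover at (327,45) with its front mark at (327,85), so the front faces -y and the box's +x is about world +y. Bottom half: the block with its mouth facing -x, tag at (325,467), red handle at (308,408) and black at (280,510). I'll take closer views of the box and the slot mouth.

```bash
python3 - <<'E'
from h import *
q=np.array([0,.70711,.70711,0])
def rot(yaw,tilt): # tool z tilted by tilt toward yaw-dir; tool x points opposite of "forward"... 
    f=np.array([np.cos(yaw),np.sin(yaw),0]);up=np.array([0,0,1.])
    z=-up*np.cos(tilt)+f*np.sin(tilt); x=-(f*np.cos(tilt)+up*np.sin(tilt)); y=np.cross(z,x)
    return R.from_matrix(np.c_[x,y,z]).as_quat(scalar_first=True)
qm=rot(np.radians(-15),np.radians(30))
print(inverse_kinematics([0.54,-0.20,0.27],qm))
move_to([0.54,-0.20,0.27],qm)
w=get_image("wrist"); np.savez("w5.npz",**w)
move_to([0.60,0.14,0.42],q)
w2=get_image("wrist"); np.savez("w4.npz",**w2)
cv2.imwrite("pics/w45.png",np.vstack([w["frame"][:300],w2["frame"][:300]]))
s=get_image("side"); np.savez("side2.npz",**s); s=get_image("scene"); np.savez("scene2.npz",**s)
print(state()["time"],state()["joint_pos"])
E
```

```text
[-0.4774902  -0.43675887  1.71055438  0.10975906  1.35555276 -1.78184568]
6.2833 [ 1.72891932e-01  2.84314194e-01  6.64538914e-01 -4.91084844e-05
  2.19246931e+00  1.73659237e-01]
```

View pics/w45.png

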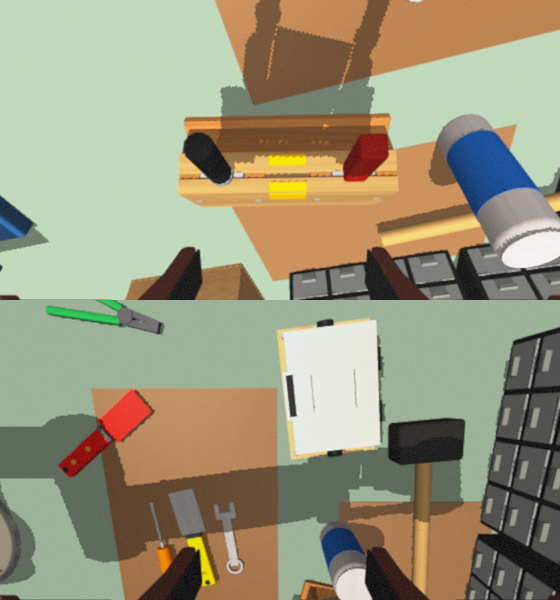

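Top (upside-down view from the mouth side): the slot line is at row ~176, with the yellow mouth band at (288,160), the tag at (288,190), and the black and red handles either side. Bottom: the box cover spans (280-380, 322-458) with its dark lip mark at (291,397), so the front actually faces -x and box +x is about world +x. Next I'll get numbers.

```bash
python3 - <<'E'
from h import *
def load(n):
    im=dict(np.load(n+".npz"));return im,cloud(im),cv2.cvtColor(im["frame"],cv2.COLOR_BGR2HSV)
def rect(P):
    r=cv2.minAreaRect((P[:,:2]*1000).astype(np.float32));return [np.round(x,1).tolist() for x in r],np.round(cv2.boxPoints(r)).tolist()
im,W,h=load("w4")
z=W[...,2];x=W[...,0];y=W[...,1]
roi=(x>.5)&(x<.85)&(y>0.05)&(y<.42)
wh=(h[...,1]<45)&(h[...,2]>180)&roi&(z>.068)&(z<.085)
P=W[wh];print("cover",len(P),rect(P),np.median(P[:,2]),np.percentile(P[:,2],[2,98]))
hi=roi&(z>.066)&(z<.09);print("all hi",rect(W[hi]))
b=roi&(z>.006)&(z<.02)&(h[...,0]>12)&(h[...,0]<32)&(h[...,1]>50); print("board",rect(W[b]),np.median(z[b]))
dk=roi&(z>.07)&(z<.085)&(h[...,2]<90); 
k,l,s,c=cv2.connectedComponentsWithStats(dk.astype(np.uint8))
for i in range(1,k):
    if s[i,4]>20: print("dark",c[i].round(),s[i],W[l==i].mean(0).round(4))
print("bench",np.nanmedian(z[(x>.4)&(x<.5)&(y>.1)&(y<.2)]))
for n in ("w5","w3","scene1","side1"):
    im,W,h=load(n);x,y,z=W[...,0],W[...,1],W[...,2]
    roi=(x>.52)&(x<.8)&(y>-.4)&(y<-.08)
    m=cv2.inRange(h,(22,170,110),(34,255,255))*roi.astype(np.uint8)
    k,l,s,c=cv2.connectedComponentsWithStats(m)
    for i in range(1,k):
        if s[i,4]>25:
            P=W[l==i];c0=P.mean(0);u,sv,vt=np.linalg.svd(P-c0,full_matrices=False)
            nrm=vt[2]*np.sign(vt[2][2]);print(n,"yel",c[i].round(),s[i].tolist(),c0.round(4),"n",nrm.round(3),"tilt",np.degrees(np.arccos(nrm[2])).round(1), "ax",vt[0].round(3),"sv",(sv/len(P)**.5*1000).round(1))
    blk=roi&(z>.03)&(z<.12)&(h[...,0]>8)&(h[...,0]<30)&(h[...,1]>60);print(n,"blk",rect(W[blk]))
    blk=roi&(z>.005)&(z<.12)&(h[...,0]>8)&(h[...,0]<30)&(h[...,1]>60);print(n,"zmax",np.percentile(z[blk],99.8))
E
```

```text
cover 10868 ([[667.1, 241.4], [131.2, 164.1], 6.6], [[592.0, 315.0], [611.0, 152.0], [742.0, 167.0], [723.0, 330.0]]) 0.07696027918715553 [0.07507296 0.07889276]
all hi ([[670.4, 241.6], [137.9, 164.4], 6.5], [[593.0, 315.0], [611.0, 152.0], [748.0, 168.0], [730.0, 331.0]])
board ([[613.8, 217.6], [304.1, 227.2], 21.0], [[431.0, 269.0], [513.0, 57.0], [797.0, 166.0], [715.0, 378.0]]) 0.012986274883648147
dark [379.  60.] [378  47   4  24  64] [0.7314 0.2824 0.0735]
dark [291.  95.] [287  76   9  40 214] [0.6102 0.2358 0.0778]
dark [381. 111.] [380 101   3  21  59] [0.7398 0.2142 0.0733]
bench 0.001663433720835438
w5 yel [287. 160.] [269, 154, 37, 12, 419] [ 0.621  -0.2173  0.0763] n [-0.808  0.206  0.552] tilt 56.5 ax [ 0.242  0.97  -0.008] sv [11.6  3.7  0.8]
w5 yel [288. 190.] [269, 181, 38, 19, 634] [ 0.6428 -0.2229  0.1002] n [ 0.226 -0.06   0.972] tilt 13.5 ax [0.232 0.973 0.006] sv [11.7  8.6  3.3]
w5 blk ([[650.1, -224.3], [238.7, 141.0], 75.9], [[553.0, -323.0], [689.0, -357.0], [748.0, -126.0], [611.0, -91.0]])
w5 zmax 0.10535189529223427
w3 yel [312. 162.] [307, 149, 12, 28
[... 771 characters left out ...]
, -324.0], [691.0, -360.0], [748.0, -125.0], [600.0, -90.0]])
scene1 zmax 0.11457585972536206
side1 yel [337. 277.] [335, 270, 5, 14, 42] [ 0.6391 -0.2215  0.0991] n [-0.837  0.205  0.508] tilt 59.5 ax [-0.223 -0.974  0.025] sv [11.1  3.3  0.9]
side1 yel [345. 279.] [340, 270, 11, 19, 153] [ 0.6574 -0.2266  0.0948] n [ 0.558 -0.116  0.822] tilt 34.7 ax [ 0.243  0.97  -0.028] sv [11.5  8.8  1.2]
side1 yel [328. 282.] [327, 275, 4, 14, 40] [ 0.6226 -0.2184  0.0756] n [-0.828  0.202  0.522] tilt 58.5 ax [-0.223 -0.974  0.023] sv [10.9  3.3  0.7]
side1 blk ([[649.9, -224.8], [242.8, 143.3], 76.8], [[552.0, -327.0], [692.0, -359.0], [747.0, -123.0], [608.0, -90.0]])
side1 zmax 0.11418713352338902
```

The block mouth comes out at about (0.630,-0.219,0.087), yaw -13.8°, consistent across three views. The box yaw is 6.6°, notch at (0.611,0.235). The screwdriver and wrench leave no room for open fingers except at the handle's rear end. So I'll grasp there, lay the knife in a free spot, regrasp it, pry, release it partly inserted in the slot (short of the neighbouring handles), and push it home. First I'll check reach and the free area.

```bash
cat >> h.py <<'E'
D=np.radians
NOTCH=np.array([.6109,.2349,.069]); BY=D(6.6); bx=np.array([np.cos(BY),np.sin(BY),0])
HINGE=NOTCH+.122*bx; HINGE[2]=.068
MOUTH=np.array([.6297,-.2194,.087]); SY=D(-13.8)
def axes(yaw,phi):
    h=np.array([np.cos(yaw),np.sin(yaw),0]);u=np.array([0,0,1.])
    return h*np.cos(phi)-u*np.sin(phi), h*np.sin(phi)+u*np.cos(phi)
def quat(yaw,phi,L=0,flip=False):
    f,n=axes(yaw,phi); z=-n*np.cos(L)+f*np.sin(L); x=-(f*np.cos(L)+n*np.sin(L))
    if flip: x=-x
    return R.from_matrix(np.c_[x,np.cross(z,x),z]).as_quat(scalar_first=True)
def tcp_tip(tip,yaw,phi,g,c):   # TCP position for a wanted knife tip
    f,n=axes(yaw,phi); return np.array(tip)-(.0915-g)*f+(c-.009)*n
E
python3 - <<'E'
from h import *
ik=lambda p,q:(lambda j:None if j is None else np.round(j,2).tolist())(inverse_kinematics(p,q))
im=dict(np.load("w4.npz"));W=cloud(im);x,y,z=W[...,0],W[...,1],W[...,2]
for n in ("w1","w2","w4"):
    im=dict(np.load(n+".npz"));W=cloud(im);h=cv2.cvtColor(im["frame"],cv2.COLOR_BGR2HSV);x,y,z=W[...,0],W[...,1],W[...,2]
    rd=((h[...,0]<8)|(h[...,0]>172))&(h[...,1]>150)&(x>.2)&(x<.5)&(y>.05)&(y<.4)&(z<.05)
    if rd.sum(): print(n,"red knife",np.percentile(W[rd],[0.5,99.5],axis=0).round(3).tolist())
    t=(x>.36)&(x<.53)&(y>-.13)&(y<.12)&(z>.006)&(z<.04)
    if n=="w1":
        for lo in np.arange(-.13,.08,.02):
            s=t&(y>=lo)&(y<lo+.02); hh,_=np.histogram(x[s],np.arange(.36,.53,.005)); print(round(lo,2),''.join('#' if v>3 else '.' for v in hh))
g=-.062
f,n=axes(D(102),0)
print("pick",[ik([.457,-.09,.01],quat(D(102),0,0,fl)) for fl in (0,1)])
for L in (0,15):
  c=.010 if L==0 else .0125
  for fl in (0,1):
    Q=lambda yaw,phi:quat(yaw,phi,D(L),fl)
    print(L,fl,"lay",ik([.44,.13,c],Q(0,0)))
    print(" pre",ik(tcp_tip(NOTCH-.03*bx,BY,0,g,c),Q(BY,0))," in",ik(tcp_tip(NOTCH+.058*bx,BY,0,g,c),Q(BY,0)))
    for th in (20,40,60):
        T=NOTCH+.058*bx-HINGE; T=HINGE+R.from_rotvec(D(th)*np.array([-bx[1],bx[0],0])).apply(T)
        print(" th",th,T.round(3),ik(tcp_tip(T,BY,D(th),g,c),Q(BY,D(th))))
    f,_=axes(SY,D(35))
    for d in (-.03,.031): print(" slot",d,tcp_tip(MOUTH+d*f,SY,D(35),g,c).round(3),ik(tcp_tip(MOUTH+d*f,SY,D(35),g,c),Q(SY,D(35))))
E
```

```text
w1 red knife [[0.225, 0.108, 0.008], [0.266, 0.127, 0.021]]
-0.13 ..................................
-0.11 ...######........######...........
-0.09 ...######.......#######....######.
-0.07 ..######.......#######....#######.
-0.05 ..######......#######......####...
-0.03 ..#####......#######.......####...
-0.01 ...##......#########......####....
0.01 ..##......##########....######....
0.03 ..##.....##########....########...
0.05 .##.....##########.....##...###...
0.07 ........#########.................
w2 red knife [[0.227, 0.111, 0.001], [0.382, 0.244, 0.021]]
w4 red knife [[0.227, 0.113, 0.001], [0.382, 0.244, 0.021]]
pick [None, [-0.27, -0.21, 1.91, -0.0, 1.44, -0.48]]
0 0 lay [0.21, -0.23, 1.93, -0.0, 1.44, -1.36]
 pre [0.39, -0.21, 1.81, -0.0, 1.55, -1.29]  in [0.35, 0.02, 1.59, -0.0, 1.53, -1.34]
 th 20 [0.673 0.242 0.091] [0.3, 0.34, 1.14, 0.07, 2.01, -1.36]
 th 40 [0.684 0.243 0.11 ] [0.27, 0.77, 0.54, 0.17, 2.51, -1.31]
 th 60 [0.701 0.245 0.124] None
 slot -0.03 [ 0.484 -0.184  0.193] [-0.38, 0.4, 1.05, -0.1, 2.3, -1.75]
 slot 0.031 [ 0.533 -0.196  0.158] [-0.37, 0.55, 0.91,
[... 638 characters left out ...]
, 1.76, -1.35]
 th 40 [0.684 0.243 0.11 ] [0.29, 0.53, 0.8, 0.09, 2.24, -1.36]
 th 60 [0.701 0.245 0.124] None
 slot -0.03 [ 0.486 -0.184  0.195] [-0.39, 0.18, 1.23, -0.06, 2.07, -1.74]
 slot 0.031 [ 0.534 -0.196  0.16 ] [-0.38, 0.32, 1.13, -0.05, 2.04, -1.73]
15 1 lay [0.26, -0.49, 2.14, -0.07, 1.23, 1.85]
 pre [0.45, -0.46, 2.01, -0.09, 1.34, 1.92]  in [0.39, -0.21, 1.82, -0.07, 1.28, 1.86]
 th 20 [0.673 0.242 0.091] [0.33, 0.1, 1.37, 0.02, 1.76, 1.79]
 th 40 [0.684 0.243 0.11 ] [0.29, 0.53, 0.8, 0.09, 2.24, 1.79]
 th 60 [0.701 0.245 0.124] None
 slot -0.03 [ 0.486 -0.184  0.195] [-0.39, 0.18, 1.23, -0.06, 2.07, 1.4]
 slot 0.031 [ 0.534 -0.196  0.16 ] [-0.38, 0.32, 1.13, -0.05, 2.04, 1.41]
```

Raising the fingertips to about 11 mm clears the wrench. So I'll take a shallow first grasp near the balance point, shifted 14 mm away from the screwdriver, then lay the knife in the free area.

```bash
python3 - <<'E'
from h import *
im=dict(np.load("w1.npz"));W=cloud(im);x,y,z=W[...,0],W[...,1],W[...,2]
t=(x>.478)&(x<.53)&(y>-.09)&(y<.07)&(z>.004);print("wrench z",np.nanpercentile(z[t],[50,90,99]).round(4))
yaw=D(102);f=np.array([-.2079,.9781,0]);r=np.array([.9781,.2079,0])
O=np.array([.4483,-.0500,0])+.0405*f
q=quat(yaw,0,0,1)
p=O-.004*f+.014*r; p[2]=.10
move_to(p,q); p[2]=.019; move_l(p,.12)
s=state();print("down",s["time"],s["ee_pos"].round(4),s["ft_force"].round(2))
close(); s=state();print("grip",s["finger_gap"],s["finger_force"],s["ft_force"].round(2))
p[2]=.10; move_l(p,.2)
s=state();print("up",s["finger_gap"],s["ft_force"].round(2),s["moment"].round(3))
ql=quat(0,0,0,1)
move_to([.47,.14,.10],ql)
a=get_image("side");np.savez("side3.npz",**a);b=get_image("scene")
print(state()["time"])
def crop(i,c,w=140,h=105):
    V=i["view"];K=i["camera_matrix"];q=V[:3,:3]@np.array(c)+V[:3,3];u=int(K[0,0]*q[0]/-q[2]+K[0,2]);v=int(K[1,1]*-q[1]/-q[2]+K[1,2])
    u=np.clip(u,w//2,560-w//2);v=np.clip(v,h//2,420-h//2)
    return cv2.resize(i["frame"][v-h//2:v+h//2,u-w//2:u+w//2],(400,300),interpolation=cv2.INTER_CUBIC)
cv2.imwrite("pics/lift.png",np.hstack([crop(a,[.48,.14,.08]),crop(b,[.48,.14,.08])]))
E
```

```text
wrench z [0.4885 0.4967 0.499 ]
down 8.5333 [ 0.455  -0.0114  0.0198] [-0.21  0.47 -0.06]
grip 0.02826775363521045 29.032225119735813 [0.01 0.15 1.01]
up 0.02799467747716004 [ 0.28 -0.62 -1.89] [ 0.013 -0.022 -0.015]
11.9667
```

View pics/lift.png

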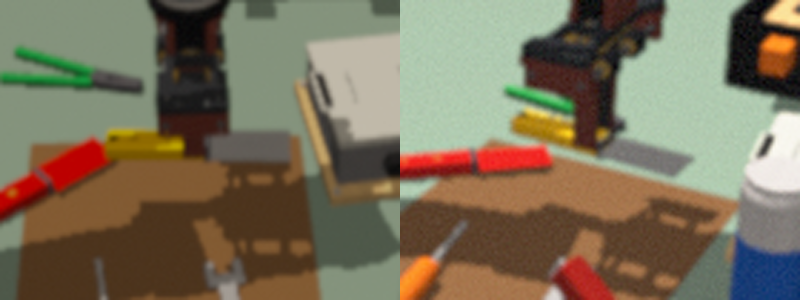

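The crops show the knife held level, yellow handle at (145,145) and blade at (250,148) left, with the wrench and screwdriver untouched. Next: lay it down, regrasp deeper towards the rear with the half-turned gripper, and measure the knife in the hand.

```bash
python3 - <<'E'
from h import *
move_l([.47,.14,.0195],.12); s=state();print("lay",s["ee_pos"].round(4),s["ft_force"].round(2))
gripper_open(); move_l([.47,.14,.09],.25)
q=quat(0,0,0,0)
move_to([.47-.058,.14,.09],q)
w=get_image("wrist");np.savez("w6.npz",**w);W=cloud(w);h=cv2.cvtColor(w["frame"],cv2.COLOR_BGR2HSV)
x,y,z=W[...,0],W[...,1],W[...,2]
roi=(x>.33)&(x<.6)&(y>.09)&(y<.19)&(z>.004)&(z<.03)
for nm,m in (("handle",cv2.inRange(h,(20,120,60),(36,255,255))),("all",np.full(z.shape,255,np.uint8))):
    P=W[(m>0)&roi]
    if len(P)>20:
        r=cv2.minAreaRect((P[:,:2]*1000).astype(np.float32));print(nm,len(P),[np.round(v,1) for v in r])
cv2.imwrite("pics/w6.png",w["frame"])
s=state();print(s["time"],s["joint_pos"].round(2))
E
```

```text
lay [0.4701 0.14   0.0196] [-0.1   0.69 -1.66]
handle 4497 [array([431.1, 138.9]), array([98.9, 27.9]), np.float64(1.2)]
all 7811 [array([447.7, 147.4]), array([ 61.6, 242.8]), np.float64(82.9)]
16.9333 [ 0.25 -0.35  1.88  0.    1.61 -1.32]
```

```bash
python3 - <<'E'
from h import *
move_l([.412,.139,.010],.1); s=state();print("down",s["ee_pos"].round(4),s["ft_force"].round(2))
close(); s=state();c=s["ee_pos"][2];print("grip",s["ee_pos"].round(4),s["finger_gap"],s["finger_force"])
move_l([.412,.139,.09],.2)
g=-.061
p=tcp_tip(NOTCH-.035*bx,BY,0,g,c);q=quat(BY,0)
move_to(p,q);hold(.1)
s=state();print("c",c,"cmd",p.round(4),"ee",s["ee_pos"].round(4),s["ft_force"].round(2),s["moment"].round(3),s["time"])
ims={n:get_image(n) for n in("side","scene","wrist")}
for n,i in ims.items(): np.savez(n+"7.npz",**i)
def crop(i,cc,w=140,h=105):
    V=i["view"];K=i["camera_matrix"];q=V[:3,:3]@np.array(cc)+V[:3,3];u=int(K[0,0]*q[0]/-q[2]+K[0,2]);v=int(K[1,1]*-q[1]/-q[2]+K[1,2])
    u=np.clip(u,w//2,560-w//2);v=np.clip(v,h//2,420-h//2);print((u-w//2,v-h//2))
    return cv2.resize(i["frame"][v-h//2:v+h//2,u-w//2:u+w//2],(400,300),interpolation=cv2.INTER_CUBIC)
cv2.imwrite("pics/pre.png",np.hstack([crop(ims["side"],[.56,.23,.07]),crop(ims["scene"],[.56,.23,.07])]))
for n in("side","scene","wrist"):
    i=ims[n];W=cloud(i);h=cv2.cvtColor(i["frame"],cv2.COLOR_BGR2HSV);x,y,z=W[...,0],W[...,1],W[...,2]
    m=(x>.5)&(x<.58)&(y>.2)&(y<.26)&(z>.05)&(z<.09)&(h[...,1]<70)
    P=W[m]; 
    if len(P)>10: print(n,"blade",len(P),"z",np.median(P[:,2]).round(4),"slope",np.polyfit((P[:,:2]-P[:,:2].mean(0))@bx[:2],P[:,2],1).round(3),"xmax",np.percentile(P[:,0],99).round(4),"ymed",np.median(P[:,1]).round(4), "yrange",np.percentile(P[:,1],[1,99]).round(4))
    b=(x>.6)&(x<.72)&(y>.18)&(y<.31)&(z>.06)&(z<.09);print("  cover z",np.nanmedian(z[b]).round(4))
E
```

```text
down [0.4124 0.1391 0.0104] [-0.98  0.44  0.12]
grip [0.412 0.139 0.01 ] 0.02801629923711211 29.87567514181137
c 0.010010986575916899 cmd [0.4246 0.2133 0.07  ] ee [0.424  0.2126 0.0687] [-0.51 -0.76 -1.63] [0.045 0.071 0.037] 19.8917
(np.int64(217), np.int64(107))
(np.int64(254), np.int64(130))
side blade 252 z 0.067 slope [-0.     0.067] xmax 0.5772 ymed 0.2248 yrange [0.2008 0.2508]
  cover z 0.0752
scene blade 213 z 0.0662 slope [-0.005  0.066] xmax 0.5796 ymed 0.2235 yrange [0.2014 0.2509]
  cover z 0.0735
wrist blade 892 z 0.0702 slope [-0.023  0.07 ] xmax 0.515 ymed 0.2206 yrange [0.2008 0.2444]
  cover z nan
  return np.nanmean(a, axis, out=out, keepdims=keepdims)
```

View pics/pre.png

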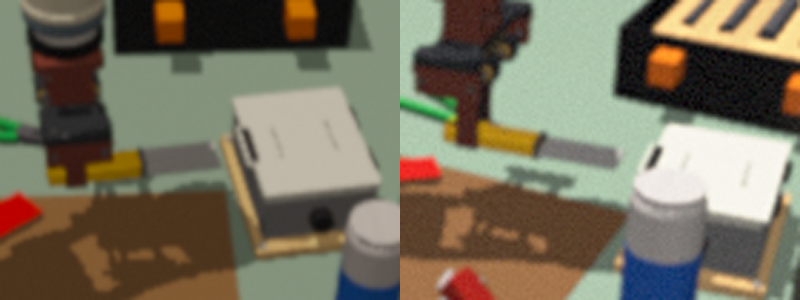

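The crops show the knife level, its blade tip (side crop (215,160)) just in front of the box's lip with its dark mark at (248,145). The blade is about 1.3 mm low, matching the arm's own steady error, so I'll compensate and then insert while checking forces.

```bash
cat >> h.py <<'E'
g=-.061;c=.0100
def line(p,v=.06,q=None,corr=np.zeros(3)):
    move_l(np.array(p)+corr,v,q); s=state(); return s,np.array(p)-s["ee_pos"]
E
python3 - <<'E'
from h import *
up=np.array([0,0,.0003])
s,e=line(tcp_tip(NOTCH-.035*bx+up,BY,0,g,c),.03);hold(.2);e=tcp_tip(NOTCH-.035*bx+up,BY,0,g,c)-state()["ee_pos"];print("err",e.round(4))
F0=state()["ft_force"]; corr=e.copy()
s,e=line(tcp_tip(NOTCH-.035*bx+up,BY,0,g,c),.03,None,corr);hold(.15)
e=tcp_tip(NOTCH-.035*bx+up,BY,0,g,c)-state()["ee_pos"];corr+=e;print("err2",e.round(4))
for a in (-.015,-.004,.006,.02,.04,.055):
    s,e=line(tcp_tip(NOTCH+a*bx+up,BY,0,g,c),.08,None,corr)
    F=s["ft_force"]-F0;print(a,e.round(4),F.round(2),round(s["time"],2))
    if np.linalg.norm(F)>8: print("STOP");break
np.savez("corr.npz",corr=corr)
E
```

```text
err [-0.0001  0.0001 -0.0001]
err2 [ 0.0001 -0.0001  0.0001]
-0.015 [0.     0.0001 0.0001] [-0.25 -0.42 -1.03] 21.29
-0.004 [ 0.0001  0.0001 -0.    ] [ 0.12 -1.41 -0.1 ] 21.58
0.006 [ 0.      0.0001 -0.    ] [-0.22 -0.8  -0.63] 21.86
0.02 [0.0001 0.0001 0.    ] [ 0.62 -0.24 -0.49] 22.18
0.04 [0.0001 0.0001 0.0001] [-0.04 -0.6  -0.53] 22.58
0.055 [0.0001 0.0001 0.0001] [-0.32 -1.36  0.06] 22.93
```

Inserted 55 mm with no contact force. Next I'll lift with the knife turning along with the cover, keeping the load near the lip.

```bash
cat >> h.py <<'E'
AX=np.array([-bx[1],bx[0],0])
def pry(th,bias=3,back=.064):
    C=HINGE+R.from_rotvec(D(th)*AX).apply(-.131*bx+np.array([0,0,.004]))
    ph=D(th+bias);f,n=axes(BY,ph)
    return tcp_tip(C+back*f-.001*n,BY,ph,g,c),quat(BY,ph)
def cover_angle(name="side"):
    i=get_image(name);W=cloud(i);P=(W-HINGE).reshape(-1,3);col=i["frame"].reshape(-1,3)
    a=P@-bx;l=P@AX;z=P[:,2]
    m=(col.min(1)>120)&(np.ptp(col.astype(int),axis=1)<45)&(abs(l)<.08)&(abs(l)>.03)&(np.hypot(a,z)>.06)&(np.hypot(a,z)<.135)&(z>0)&(a>-.05)
    return np.degrees(np.median(np.arctan2(z[m],a[m]))) if m.sum()>20 else None, m.sum()
E
python3 - <<'E'
from h import *
F0=state()["ft_force"]
print(cover_angle("side"),cover_angle("scene"))
for th in (0,4,8,12,16,20):
    p,q=pry(th);move_l(p,.08,q);s=state()
    print(th,(s["ft_force"]-F0).round(2),s["moment"].round(2),(p-s["ee_pos"]).round(4))
print(cover_angle("side"),cover_angle("scene"),state()["time"])
a=get_image("side");cv2.imwrite("pics/pry1.png",cv2.resize(a["frame"][80:240,200:410],(735,560),interpolation=cv2.INTER_CUBIC))
E
```

```text
(np.float64(4.76027007433965), np.int64(164)) (np.float64(3.3303851970799485), np.int64(174))
0 [ 1.49  1.4  -0.67] [ 0.09 -0.02  0.04] [-0.0004 -0.0001 -0.0001]
4 [0.33 0.78 0.24] [ 0.13 -0.09 -0.04] [-0.0003 -0.      0.0004]
8 [ 1.4   0.99 -0.15] [ 0.09 -0.16 -0.  ] [-0.0003 -0.      0.0006]
12 [ 0.88  1.16 -0.78] [ 0.1  -0.12  0.03] [-0.0003 -0.0001  0.0006]
16 [ 0.78  1.05 -0.17] [ 0.1  -0.2  -0.01] [-0.0003 -0.0001  0.0006]
20 [0.71 1.09 0.27] [ 0.07 -0.29 -0.03] [-0.0002 -0.0001  0.0006]
(np.float64(24.10825880046827), np.int64(161)) (np.float64(22.4118366057588), np.int64(360)) 25.0833
```

View pics/pry1.png

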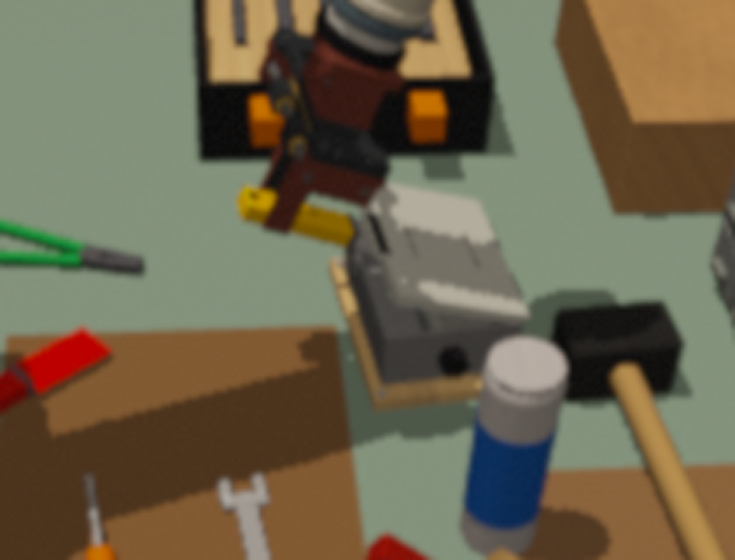

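The cover is at about 20° with forces as expected, the handle still square in the fingers, and the gripper clear of the lip. Continuing to 37°, then backing out (the cover holds by itself) and pushing it upright with the level blade.

```bash
python3 - <<'E'
from h import *
for th in (26,32,37):
    p,q=pry(th);move_l(p,.1,q)
s=state();print(s["ft_force"].round(2),s["moment"].round(2),(p-s["ee_pos"]).round(4),cover_angle("side"),cover_angle("scene"))
f,n=axes(BY,D(40))
p=p-.003*n;move_l(p,.05); p=p-.075*f; move_l(p,.15)
print("left at",cover_angle("side"),cover_angle("scene"),state()["ft_force"].round(2))
def T(a,h): return tcp_tip(HINGE+a*bx+np.array([0,0,h]),BY,0,g,c)
move_l(T(-.13,.065),.12,quat(BY,0))
a=get_image("side");np.savez("side8.npz",**a);w=get_image("scene");np.savez("scene8.npz",**w)
for i,n in((a,"side"),(w,"scene")):
    W=cloud(i);x,y,z=W[...,0],W[...,1],W[...,2];h=cv2.cvtColor(i["frame"],cv2.COLOR_BGR2HSV)
    tip=HINGE-.13*bx; m=(abs(y-tip[1])<.04)&(x>tip[0]-.07)&(x<tip[0]+.01)&(abs(z-.133)<.02)&(h[...,1]<70); P=W[m]
    if len(P)>20: print(n,"blade",len(P),np.median(P,0).round(4),np.polyfit(P[:,0]-P[:,0].mean(),P[:,2],1).round(3),"xmax",P[:,0].max().round(4),"exp",tip.round(3))
print(state()["time"])
E
```

```text
[-0.32 -0.   -1.33] [ 0.14 -0.46 -0.02] [-0.0002 -0.0002  0.0008] (np.float64(39.597488420535825), np.int64(58)) (np.float64(39.84452951417175), np.int64(355))
left at (np.float64(41.53668422264298), np.int64(54)) (np.float64(39.860370163553654), np.int64(359)) [ 0.38  0.04 -1.03]
side blade 241 [0.5689 0.2271 0.1298] [-0.024  0.13 ] xmax 0.6065 exp [0.603 0.234 0.068]
scene blade 200 [0.5695 0.2259 0.1283] [-0.028  0.128] xmax 0.6086 exp [0.603 0.234 0.068]
28.675
```

```bash
python3 - <<'E'
from h import *
def T(a,h): return tcp_tip(HINGE+a*bx+np.array([0,0,h]),BY,0,g,c)
F0=state()["ft_force"]
for a in (-.09,-.07,-.05,-.03,-.012,0.0):
    p=T(a,.067);move_l(p,.12);s=state();print(a,(s["ft_force"]-F0).round(2),s["moment"].round(2),(p-s["ee_pos"]).round(4))
print(s["time"])
for n in("side","scene"):
    i=get_image(n);np.savez(n+"9.npz",**i);W=cloud(i);P=W-HINGE;a=P@bx;l=P@AX;z=P[...,2];col=i["frame"]
    m=(abs(l)<.075)&(z>.03)&(z<.14)&(a>-.05)&(a<.05)&(np.ptp(col.astype(int),axis=2)<45)&(abs(l)>.03)
    if m.sum()>20: print(n,m.sum(),"a vs z",np.polyfit(z[m],a[m],1).round(3))
    if n=="side": cv2.imwrite("pics/up.png",cv2.resize(i["frame"][60:220,220:430],(735,560),interpolation=cv2.INTER_CUBIC))
E
```

```text
-0.09 [ 0.59 -0.65 -0.84] [ 0.05  0.02 -0.02] [0.0001 0.0001 0.0004]
-0.07 [1.27 0.55 0.25] [0.07 0.03 0.03] [0.0004 0.0001 0.0003]
-0.05 [ 0.7   0.66 -1.28] [0.13 0.1  0.03] [0.0003 0.     0.0001]
-0.03 [-0.13  0.58 -0.95] [ 0.11  0.07 -0.01] [ 0.0001  0.     -0.    ]
-0.012 [-0.82  0.11 -0.02] [0.06 0.11 0.03] [ 0.0002  0.     -0.    ]
0.0 [-0.1   0.2  -0.82] [ 0.07  0.08 -0.01] [0.0002 0.     0.    ]
30.6583
side 98 a vs z [-1.229  0.01 ]
scene 136 a vs z [-1.228  0.008]
```

View pics/up.png

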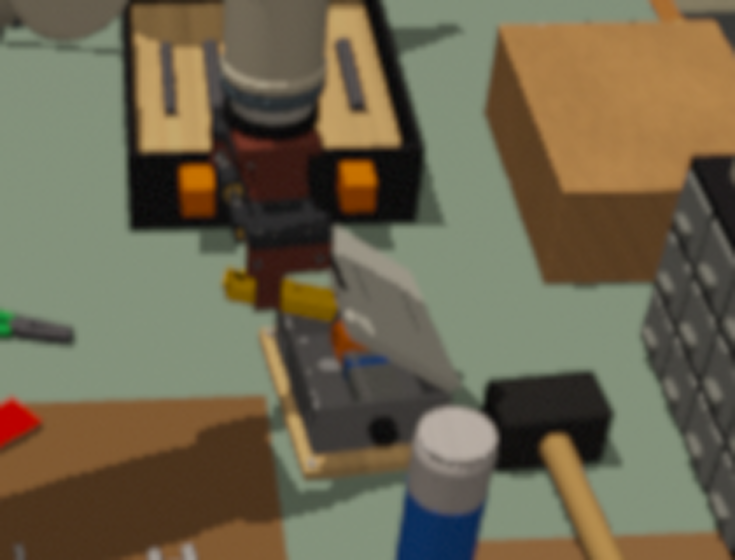

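The picture shows the cover still at about 39°. The blade tip slid down the underside and the knife turned nose-down in the fingers: handle at (285,295), blade hidden under the cover. I'll measure the knife's pitch in the hand.

```bash
cat >> h.py <<'E'
def handle_pitch(i):
    # pitch (deg, nose-down +) of the yellow handle near the TCP along the tool's heading
    W=cloud(i);h=cv2.cvtColor(i["frame"],cv2.COLOR_BGR2HSV);s=state();t=s["ee_pos"]
    X=R.from_quat(s["ee_rot"],scalar_first=True).as_matrix()[:,0];hd=-np.array([X[0],X[1],0]);hd/=np.linalg.norm(hd)
    m=(cv2.inRange(h,(18,110,50),(36,255,255))>0)&(np.linalg.norm(W-t,axis=2)<.1)
    P=W[m]-t;a=P@hd;z=P[:,2];r=cv2.minAreaRect((np.c_[a,z]*1000).astype(np.float32))
    b=cv2.boxPoints(r);e=b-np.roll(b,1,0);e=e[np.argmax(np.hypot(*e.T))];e*=np.sign(e[0])
    sl=np.polyfit(a,z,1)[0]
    vx,vy,_,_=cv2.fitLine((np.c_[a,z]*1000).astype(np.float32),cv2.DIST_HUBER,0,.01,.01).ravel()
    return m.sum(),"rect",np.round(-np.degrees(np.arctan2(e[1],e[0])),1),"lsq",np.round(-np.degrees(np.arctan(sl)),1),"line",np.round(-np.degrees(np.arctan(vy/vx)),1),"a",np.percentile(a,[1,99]).round(3),"size",np.round(r[1],1)
E
python3 - <<'E'
from h import *
for n in("side9","scene9"): print(n,handle_pitch(dict(np.load(n+".npz"))))
w=get_image("wrist");print("wrist",handle_pitch(w))
W=cloud(w);h=cv2.cvtColor(w["frame"],cv2.COLOR_BGR2HSV);s=state();P=W-s["ee_pos"];a=P@bx;l=P@AX
m=(abs(l)<.012)&(a>-.04)&(a<.2)&(abs(P[...,2])<.1)
for lo in np.arange(-.04,.16,.01):
    k=m&(a>=lo)&(a<lo+.01)
    if k.sum()>3: print(round(lo,2),k.sum(),np.median(P[...,2][k]).round(4))
E
```

```text
side9 (np.int64(246), 'rect', np.float32(49.9), 'lsq', np.float64(29.8), 'line', np.float32(21.0), 'a', array([-0.032,  0.062]), 'size', array([ 72.2, 165.1]))
scene9 (np.int64(210), 'rect', np.float32(-67.1), 'lsq', np.float64(4.5), 'line', np.float32(-87.3), 'a', array([-0.028,  0.047]), 'size', array([106.2,  80.7]))
wrist (np.int64(7743), 'rect', np.float32(65.4), 'lsq', np.float64(35.8), 'line', np.float32(20.9), 'a', array([-0.034,  0.041]), 'size', array([ 65.9, 127.3]))
-0.04 974 0.0101
-0.03 4750 0.089
-0.02 1270 0.0142
-0.01 737 0.0096
0.0 653 0.0058
0.01 586 0.0021
0.02 529 -0.0017
0.03 470 -0.0054
0.04 104 -0.0078
0.05 573 0.0169
0.06 82 0.0125
0.07 114 0.0018
0.08 97 -0.004
0.09 310 -0.0358
0.1 198 -0.038
0.11 59 -0.0283
0.12 53 -0.0359
0.13 62 -0.0407
0.14 33 -0.0503
0.15 42 -0.0561
```

The wrist depth profile gives a clean 21° nose-down lean about the TCP, which actually lets the arm follow the cover further. I'll use it: back off, bring the blade under the lip again, and carry the cover on with the knife turning with it.

```bash
cat >> h.py <<'E'
L=D(21.4)
def pryL(th,bias=3,back=.064):
    p,_=pry(th,bias,back); return p,quat(BY,D(th+bias),L)
def T(a,h,ph): return tcp_tip(HINGE+a*bx+np.array([0,0,h]),BY,ph,g,c),quat(BY,ph,L)
def plate_angle():
    out=[]
    for n in("side","scene"):
        i=get_image(n);W=cloud(i);P=W-HINGE;a=P@bx;l=P@AX;z=P[...,2];col=i["frame"]
        m=(abs(l)<.075)&(z>.03)&(z<.14)&(a>-.12)&(a<.05)&(np.ptp(col.astype(int),axis=2)<45)&(abs(l)>.035)
        if m.sum()>20:
            (vx,vy,_,_)=cv2.fitLine((np.c_[a[m],z[m]]*1000).astype(np.float32),cv2.DIST_HUBER,0,.01,.01).ravel();out.append(np.degrees(np.arctan2(-vy*np.sign(vx),abs(vx))).round(1))
    return out
E
python3 - <<'E'
from h import *
for th in (50,55,60,65,70): 
    j=inverse_kinematics(*pryL(th));print(th,None if j is None else np.round(j,2))
for ph in (-10,-20,-30):
    for a,hh in((-.09,.11),(-.05,.10),(.004,.09)):
        j=inverse_kinematics(*T(a,hh,D(ph)));print(ph,a,None if j is None else np.round(j,2))
f,n=axes(BY,L);p=state()["ee_pos"]-.025*f-np.array([0,0,.004]);move_l(p,.12)
p,q=pryL(39,3);p=p-.003*axes(BY,D(42))[1];move_l(p,.12,q);s=state();print(s["ft_force"].round(2),s["moment"].round(2),plate_angle())
for th in (42,46,50):
    p,q=pryL(th);move_l(p,.1,q);s=state();print(th,s["ft_force"].round(2),s["moment"].round(2),(p-s["ee_pos"]).round(4))
print(plate_angle(),s["time"]);w=get_image("wrist")
W=cloud(w);Q=(W-state()["ee_pos"]);f,n=axes(BY,D(53));a=Q@f;l=Q@AX;z=Q@n;m=(abs(l)<.012)&(abs(z)<.03)
for lo in (-.02,0,.02,.03):
    k=m&(a>=lo)&(a<lo+.01);print(lo,k.sum(),np.median(z[k]).round(4))
E
```

```text
50 [ 0.27  0.77  0.44  0.14  2.48 -1.33]
55 None
60 None
65 None
70 None
-10 -0.09 [ 0.47 -0.54  2.   -0.2   1.17 -1.18]
-10 -0.05 [ 0.44 -0.42  1.93 -0.19  1.11 -1.21]
-10 0.004 [ 0.4  -0.27  1.83 -0.17  1.06 -1.24]
-20 -0.09 [ 0.52 -0.65  2.18 -0.32  0.96 -1.07]
-20 -0.05 [ 0.48 -0.52  2.11 -0.31  0.88 -1.1 ]
-20 0.004 [ 0.43 -0.35  2.   -0.29  0.81 -1.13]
-30 -0.09 [ 0.56 -0.71  2.33 -0.52  0.74 -0.89]
-30 -0.05 [ 0.51 -0.55  2.25 -0.52  0.65 -0.89]
-30 0.004 [ 0.45 -0.36  2.14 -0.52  0.56 -0.91]
[ 0.33  0.09 -1.52] [ 0.16 -0.18  0.02] [np.float32(37.4), np.float32(37.8)]
42 [-0.66 -0.13 -1.77] [ 0.07 -0.21 -0.03] [-0.0001 -0.0001  0.0005]
46 [-0.67  0.63 -2.11] [ 0.11 -0.34 -0.01] [-0.0004 -0.0001  0.001 ]
50 [ 0.67  0.61 -2.17] [ 0.17 -0.37 -0.  ] [-0.0004 -0.0002  0.001 ]
[np.float32(49.1), np.float32(49.8)] 32.8917
-0.02 747 0.0062
0 598 0.0066
0.02 497 0.007
0.03 441 0.0072
```

Cover at about 50°, knife steady. From here the arm reach ends, so I'll back out and push the underside along its arc with the blade nose-up 25°, so the load runs along the blade.

```bash
python3 - <<'E'
from h import *
p,q=pryL(50);f,n=axes(BY,D(53))
p=p-.003*n;move_l(p,.06);p=p-.10*f;move_l(p,.25)
def arc(th,r=.113,ph=D(-25),back=0):
    t=D(th);f,_=axes(BY,ph);a=-r*np.cos(t)+.004*np.sin(t);h=r*np.sin(t)+.004*np.cos(t)
    P,Q=T(a,h,ph);return P-back*f,Q
P1=HINGE+np.array([0,0,.08])-.12*bx
move_l(tcp_tip(P1,BY,D(14),g,c),.25,quat(BY,D(14),L))
move_l(arc(47,back=.03)[0],.25,arc(47)[1])
print("pre",plate_angle(),state()["time"])
F0=state()["ft_force"]
for th in (47,55,62,69):
    p,q=arc(th);move_l(p,.1);s=state();print(th,(s["ft_force"]-F0).round(2),s["moment"].round(2),(p-s["ee_pos"]).round(4))
print(plate_angle(),s["time"])
E
```

```text
pre [np.float32(49.0), np.float32(49.8)] 36.0667
47 [ 0.96  0.22 -0.5 ] [-0.01  0.56 -0.02] [-0.0004  0.0002 -0.0004]
55 [ 0.23 -0.93 -0.91] [ 0.06  0.5  -0.01] [0.0002 0.0001 0.0001]
62 [ 0.11 -0.51 -0.12] [0.   0.52 0.05] [ 0.     -0.     -0.0001]
69 [ 0.75 -1.19 -0.56] [ 0.01  0.53 -0.02] [-0.0001  0.     -0.0002]
[np.float32(-8.4), np.float32(68.4)] 37.4083
```

Working: the cover follows to about 68°. Continuing to upright.

```bash
python3 - <<'E'
from h import *
def arc(th,r=.113,ph=D(-25),back=0):
    t=D(th);f,_=axes(BY,ph);a=-r*np.cos(t)+.004*np.sin(t);h=r*np.sin(t)+.004*np.cos(t)
    P,Q=T(a,h,ph);return P-back*f,Q
for th in (76,83,91):
    p,q=arc(th);move_l(p,.1);s=state();print(th,s["ft_force"].round(2),s["moment"].round(2),(p-s["ee_pos"]).round(4))
for n in("side","scene"):
    i=get_image(n);W=cloud(i);P=W-HINGE;a=P@bx;l=P@AX;z=P[...,2];col=i["frame"]
    m=(abs(l)<.08)&(z>.03)&(z<.135)&(abs(a)<.05)&(np.ptp(col.astype(int),axis=2)<45)
    if m.sum()>20: 
        k=np.polyfit(z[m],a[m],1);r=a[m]-np.polyval(k,z[m]);k2=np.polyfit(z[m][abs(r)<.006],a[m][abs(r)<.006],1);print(n,m.sum(),k.round(3),k2.round(3),"ang",(90+np.degrees(np.arctan(k2[0]))).round(1))
    if n=="scene": cv2.imwrite("pics/up2.png",cv2.resize(i["frame"][120:280,270:480],(735,560),interpolation=cv2.INTER_CUBIC))
w=get_image("wrist");W=cloud(w);Q=(W-state()["ee_pos"]);f,n=axes(BY,D(-25));a=Q@f;l=Q@AX;z=Q@n;m=(abs(l)<.012)&(abs(z)<.03)
for lo in (-.02,0,.02,.03):
    k=m&(a>=lo)&(a<lo+.01);print(lo,k.sum(),np.median(z[k]).round(4))
print(state()["time"])
E
```

```text
76 [-0.58 -1.09 -1.08] [0.01 0.55 0.02] [ 0.  0. -0.]
83 [-0.67  0.29 -1.36] [0.01 0.57 0.03] [0.0001 0.0001 0.0001]
91 [ 1.04 -0.27 -1.41] [0.02 0.57 0.04] [0.0002 0.0001 0.0002]
side 689 [-0.058  0.001] [-0.095  0.008] ang 84.6
scene 300 [ 0.043 -0.011] [ 0.605 -0.072] ang 121.2
-0.02 759 0.0074
0 601 0.0078
0.02 489 0.0082
0.03 445 0.0084
38.55
```

View pics/up2.png

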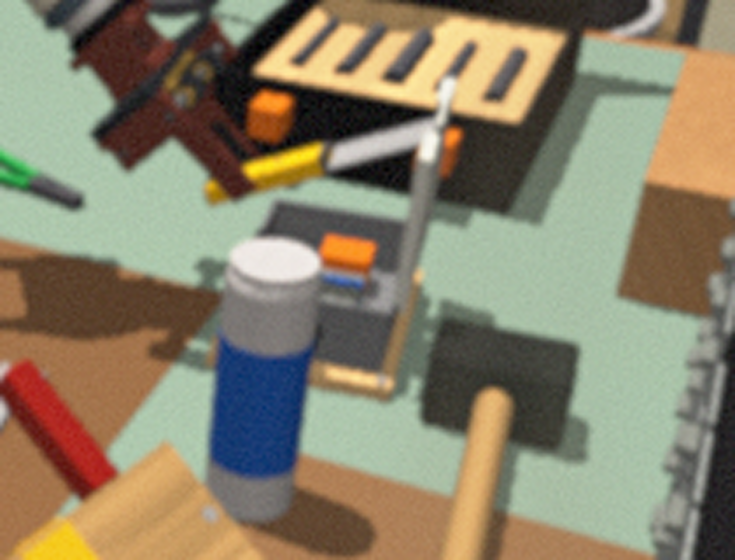

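The cover now stands about upright with the blade behind it, and the knife is steady in the fingers. Next I'll retreat, swing to the block and line up in front of the slot, measuring the knife against the mouth.

```bash
sed -i 's/^L=D(21.4)/L=D(20.3)/' h.py; cat >> h.py <<'E'
sf,sn=axes(SY,D(35)); sy=np.array([-np.sin(SY),np.cos(SY),0]); QS=quat(SY,D(35),L)
def slot(d,off=np.zeros(3)): return tcp_tip(MOUTH+d*sf,SY,D(35),g,c)+off
E
python3 - <<'E'
from h import *
i=dict(np.load("w3.npz"));W=cloud(i);m=(W[...,2]>.13)&(W[...,2]<.2)&(W[...,0]>.5)&(W[...,0]<.9)&(W[...,1]>-.1)&(W[...,1]<.15);print("can",np.percentile(W[m],[1,99],axis=0).round(3).tolist())
for d in(-.14,-.03): print(slot(d).round(3),np.round(inverse_kinematics(slot(d),QS),2))
f,n=axes(BY,D(-25));p=state()["ee_pos"]-.07*f;move_l(p,.25)
move_to([.42,.08,.27],quat(D(-5),D(15),L))
move_to(slot(-.14),QS); move_l(slot(-.035),.2); hold(.1)
s=state();print(s["time"],(slot(-.035)-s["ee_pos"]).round(4))
for n in("wrist","side","scene"):
    i=get_image(n);np.savez(n+"10.npz",**i);W=cloud(i);h=cv2.cvtColor(i["frame"],cv2.COLOR_BGR2HSV)
    P=W-MOUTH;a=P@sf;l=P@sy;z=P@sn
    bl=(h[...,1]<75)&(a>-.12)&(a<-.02)&(abs(l)<.035)&(abs(z)<.02)
    if bl.sum()>20: 
        r=cv2.minAreaRect((np.c_[a[bl],l[bl]]*1000).astype(np.float32));print(n,"blade",bl.sum(),"a",np.percentile(a[bl],[.5,99.5]).round(4),"l",np.median(l[bl]).round(4),"rect",[np.round(v,1) for v in r],"z fit",np.polyfit(a[bl],z[bl],1).round(4))
    ye=cv2.inRange(h,(20,150,70),(36,255,255))>0
    for nm,k in(("lower",ye&(abs(a)<.008)&(abs(l)<.03)&(z<-.005)&(z>-.03)),("upper",ye&(abs(a)<.008)&(abs(l)<.03)&(z>.005)&(z<.03)),("handle",ye&(a<-.1)&(abs(l)<.03)&(abs(z)<.03))):
        if k.sum()>10: print("  ",nm,k.sum(),"a",np.percentile(a[k],[2,50,98]).round(4),"l",np.median(l[k]).round(4),"z",np.percentile(z[k],[3,50,97]).round(4), np.polyfit(a[k],l[k],1).round(3) if nm=="handle" else "")
E
```

```text
can [[0.671, -0.036, 0.131], [0.712, -0.022, 0.179]]
[ 0.398 -0.162  0.256] [-0.43 -0.13  1.43 -0.06  2.1  -1.78]
[ 0.485 -0.184  0.192] [-0.4   0.1   1.31 -0.04  1.99 -1.74]
41.7583 [ 0.0001 -0.0004 -0.0017]
wrist blade 1954 a [-0.091  -0.0398] l -0.0002 rect [array([-64.9,   0.1]), array([53.1, 43.9]), np.float64(0.1)] z fit [0.0004 0.0015]
   lower 363 a [-0.0023 -0.0009  0.0013] l -0.0002 z [-0.0136 -0.0105 -0.0079] 
   handle 6317 a [-0.2229 -0.2    -0.1488] l -0.0002 z [-0.0041  0.009   0.01  ] [-0.001 -0.   ]
side blade 489 a [-0.119  -0.0366] l -0.0025 rect [array([-77.6,  -1.4]), array([83.5, 47.5]), np.float64(2.0)] z fit [-0.017  -0.0002]
   lower 63 a [-0.0011  0.0011  0.0029] l 0.0003 z [-0.0224 -0.0143 -0.0075] 
   upper 98 a [-0.001   0.0024  0.0075] l -0.0003 z [0.0071 0.0191 0.0242] 
   handle 139 a [-0.2207 -0.134  -0.1226] l -0.0107 z [-0.0067  0.0053  0.01  ] [-0.04  -0.013]
scene blade 778 a [-0.1192 -0.0363] l -0.0019 rect [array([-77.7,  -1. ]), array([84.2, 47.2]), np.float64(1.9)] z fit [-0.0193 -0.0016]
   upper 29 a [0.0025 0.0065 0.0079] l 0.0015 z [0.0186 0.0208 0.0234] 
   handle 478 a [-0.2094 -0.1561 -0.1232] l -0.004 z [-0.0024  0.0071  0.0096] [-0.076 -0.015]
```

Tip alignment with the mouth is within about 1–2 mm in all three views (lateral −0.2…−2 mm, pitch within 1°). Inserting 30 mm with force checks.

```bash
python3 - <<'E'
from h import *
move_l(slot(-.03),.03);hold(.1);F0=state()["ft_force"];print((slot(-.03)-state()["ee_pos"]).round(4))
for d in (-.008,0,.006,.013,.022,.031):
    move_l(slot(d),.06);s=state();F=s["ft_force"]-F0;e=slot(d)-s["ee_pos"];print(d,"F f,y,n",(F@sf).round(2),(F@sy).round(2),(F@sn).round(2),"err",(e@sf).round(4),(e@sn).round(4),round(s["time"],1))
    if np.linalg.norm(F)>10: print("STOP");break
w=get_image("scene");cv2.imwrite("pics/ins.png",np.hstack([cv2.resize(w["frame"][170:320,180:380],(400,300),interpolation=cv2.INTER_CUBIC),cv2.resize(get_image("side")["frame"][200:350,250:450],(400,300),interpolation=cv2.INTER_CUBIC)]))
E
```

```text
[0.0001 0.     0.0002]
-0.008 F f,y,n -0.1 -0.32 0.02 err -0.0003 0.0004 42.8
0 F f,y,n -0.53 0.43 -0.29 err -0.0003 0.0003 43.1
0.006 F f,y,n -0.36 0.35 1.09 err -0.0003 -0.0001 43.4
0.013 F f,y,n 0.69 0.23 1.16 err -0.0006 -0.0 43.6
0.022 F f,y,n 0.21 0.12 1.2 err -0.0006 0.0 43.9
0.031 F f,y,n -0.67 0.45 2.02 err -0.0005 0.0001 44.2
```

View pics/ins.png

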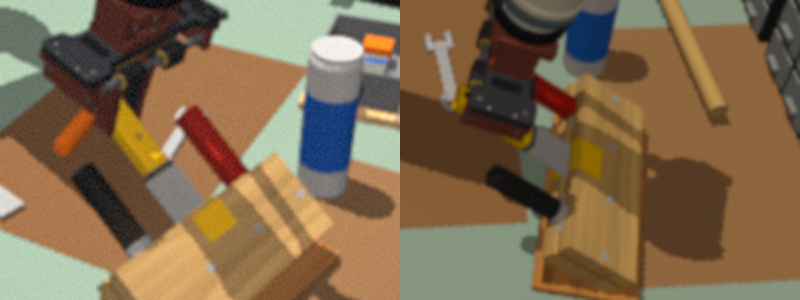

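That's a used-up picture budget (one over, in fact), so numbers only from here. The crop shows the blade entering the yellow-tagged slot between the black and red handles, fingers short of the handle ends. Releasing, backing off and measuring.

```bash
cat >> h.py <<'E'
def knife_in_slot(names=("side","scene","wrist")):
    for n in names:
        i=get_image(n);W=cloud(i);h=cv2.cvtColor(i["frame"],cv2.COLOR_BGR2HSV);P=W-MOUTH;a=P@sf;l=P@sy;z=P@sn
        k=(cv2.inRange(h,(20,140,60),(36,255,255))>0)&(a<-.004)&(a>-.22)&(abs(l)<.03)&(abs(z)<.06)
        st=(h[...,1]<75)&(a>-.1)&(a<-.003)&(abs(l)<.03)&(abs(z)<.02)
        if k.sum()>15:
            print(n,"handle",k.sum(),"a",np.percentile(a[k],[1,99]).round(4),"l",np.median(l[k]).round(4),"z(a)",np.polyfit(a[k],z[k],1).round(3),"steel",st.sum(),(np.percentile(a[st],[2,98]).round(4) if st.sum()>5 else ""))
E
python3 - <<'E'
from h import *
gripper_open(); s=state();print("gap",s["finger_gap"],s["time"])
Z=R.from_quat(s["ee_rot"],scalar_first=True).as_matrix()[:,2]
p=s["ee_pos"]-.075*Z-.03*sf; move_l(p,.25)
knife_in_slot(); print(state()["time"])
E
```

```text
gap 0.08768860900475742 45.375
side handle 571 a [-0.1475 -0.0511] l -0.0077 z(a) [0.112 0.005] steel 251 [-0.0484 -0.0038]
scene handle 665 a [-0.1441 -0.0507] l -0.0067 z(a) [0.102 0.004] steel 417 [-0.0466 -0.004 ]
wrist handle 3225 a [-0.1496 -0.0538] l -0.0004 z(a) [0.145 0.011] steel 1063 [-0.0522 -0.0129]
46.0333
```

The knife stays in the slot, 30 mm in and drooping about 6°, rear end at a≈−0.15. Now I'll close the fingers and push the handle's end home along the slot.

```bash
cat >> h.py <<'E'
QP=quat(SY,D(35),0)
def S(a,z,l=-.001): return MOUTH+a*sf+z*sn+l*sy
E
python3 - <<'E'
from h import *
close()
move_l(S(-.195,.05),.25,QP); move_l(S(-.195,-.02),.2); hold(.1)
F0=state()["ft_force"]; print(state()["time"],(S(-.195,-.02)-state()["ee_pos"]).round(4))
for a in list(np.arange(-.175,-.125,.008))+list(np.arange(-.124,-.108,.002)):
    move_l(S(a,-.02),.08);s=state();F=s["ft_force"]-F0;e=S(a,-.02)-s["ee_pos"]
    print(round(a,3),"F",(F@sf).round(1),(F@sy).round(1),(F@sn).round(1),"err",(e@sf).round(4),round(s["time"],1))
    if F@sf<-10: break
knife_in_slot()
E
```

```text
48.4833 [-0.0009  0.0003 -0.0023]
-0.175 F 0.2 -0.4 -0.2 err -0.0004 48.9
-0.167 F -0.9 -0.4 1.0 err -0.0001 49.1
-0.159 F -3.0 1.0 2.0 err 0.0004 49.4
-0.151 F -20.4 0.1 4.6 err 0.0043 49.6
side handle 88 a [-0.0659 -0.0452] l -0.0118 z(a) [0.393 0.019] steel 225 [-0.0434 -0.0037]
scene handle 689 a [-0.1414 -0.046 ] l -0.0069 z(a) [0.103 0.004] steel 372 [-0.042 -0.004]
wrist handle 398 a [-0.1662 -0.0867] l -0.0016 z(a) [-0.405 -0.042] steel 0
```

It jammed at 20 N because of the droop. I'll regrasp the handle's rear end (beyond the neighbouring handles), align it with the slot, feed it in to about 20 mm short, then release.

```bash
python3 - <<'E'
from h import *
g2=-.085
move_l(S(-.18,-.02),.2); gripper_open()
fk,nk=axes(SY,D(29))
q=quat(SY,D(29),0)
move_l(S(-.142,-.0187),.15,q); s=state();print("at",s["time"].__round__(2),s["ft_force"].round(1))
close(); s=state();print("gap",s["finger_gap"])
sl=lambda d:tcp_tip(MOUTH+d*sf,SY,D(35),g2,c)
move_l(sl(.033),.08,QP); s=state();F0=s["ft_force"];print("aligned",F0.round(1),s["moment"].round(2))
for d in (.040,.047,.053,.058):
    move_l(sl(d),.1);s=state();F=s["ft_force"]-F0;e=sl(d)-s["ee_pos"];print(d,"F",(F@sf).round(1),(F@sy).round(1),(F@sn).round(1),"err",(e@sf).round(4),round(s["time"],2))
    if abs(F@sf)>22: print("STOP");break
knife_in_slot(("side","scene"))
E
```

```text
at 51.85 [ 0.3 -0.4  0.1]
gap 0.027658685159148075
aligned [-0.5 -0.  -1.4] [-0.03 -0.19  0.02]
0.04 F 0.4 -0.0 0.4 err -0.0001 53.45
0.047 F 0.7 1.5 0.1 err -0.0002 53.7
0.053 F 1.6 -0.4 0.3 err -0.0004 53.95
0.058 F 0.3 0.4 0.3 err -0.0003 54.2
side handle 36 a [-0.1196 -0.0212] l 0.005 z(a) [-0.029  0.004] steel 38 [-0.0178 -0.0033]
scene handle 602 a [-0.1003 -0.0208] l -0.007 z(a) [-0.023  0.008] steel 140 [-0.0171 -0.0033]
```

```bash
python3 - <<'E'
from h import *
gripper_open(); z0=-.010
move_l(S(-.162,z0),.2); close()
s=state();F0=s["ft_force"];print("closed",round(s["time"],2))
for a in (-.142,-.134,-.126,-.120,-.117,-.115,-.113,-.111):
    move_l(S(a,z0),.08);s=state();F=s["ft_force"]-F0;e=S(a,z0)-s["ee_pos"]
    print(a,"F",(F@sf).round(1),(F@sy).round(1),(F@sn).round(1),"err",(e@sf).round(4),round(s["time"],2))
    if F@sf<-18: break
knife_in_slot(("side","scene"))
E
```

```text
closed 57.05
-0.142 F 0.5 0.3 0.4 err -0.0002 57.45
-0.134 F 0.2 0.1 1.0 err -0.0 57.7
-0.126 F -2.1 -0.4 1.5 err 0.0004 57.95
-0.12 F -4.8 0.4 3.4 err 0.0006 58.2
-0.117 F -5.5 0.1 4.4 err 0.0006 58.45
-0.115 F -6.2 0.3 4.0 err 0.0007 58.7
-0.113 F -8.6 0.5 3.1 err 0.0014 58.95
-0.111 F -18.0 -0.1 2.8 err 0.0033 59.2
side handle 49 a [-0.1025 -0.0043] l -0.0133 z(a) [0.137 0.003] steel 0 
scene handle 678 a [-0.0956 -0.0049] l -0.0068 z(a) [0.041 0.005] steel 1
```

```bash
python3 - <<'E'
from h import *
move_l(S(-.16,-.01),.2); move_l(S(-.19,.06),.25); hold(.15)
for n in("side","scene","wrist"):
    i=get_image(n);W=cloud(i);h=cv2.cvtColor(i["frame"],cv2.COLOR_BGR2HSV);P=W-MOUTH;a=P@sf;l=P@sy;z=P@sn
    st=(h[...,1]<75)&(a>-.03)&(a<.002)&(abs(l)<.022)&(abs(z)<.012)
    k=(cv2.inRange(h,(20,140,60),(36,255,255))>0)&(a<.004)&(a>-.2)&(abs(l)<.016)&(abs(z-.004)<.012)
    print(n,"steel px",st.sum(),"handle a",np.percentile(a[k],[.5,50,99.5]).round(4),"gap-profile",[int((k&(a>=x)&(a<x+.003)).sum()) for x in np.arange(-.018,.003,.003)])
    C=W-HINGE;ca=C@bx;cl=C@AX;cz=C[...,2];m=(abs(cl)<.085)&(cz>.02)&(cz<.135)&(abs(ca)<.06)&(np.ptp(i["frame"].astype(int),axis=2)<45)
    if m.sum()>30: print("  cover a by height",[np.median(ca[m&(cz>=q)&(cz<q+.03)]).round(4) for q in(.02,.05,.08,.11)])
print(state()["time"],state()["ft_force"].round(2))
E
```

```text
side steel px 2 handle a [-0.1025 -0.0528  0.0022] gap-profile [16, 15, 14, 14, 13, 2, 18]
  cover a by height [np.float64(0.004), np.float64(0.0048), np.float64(0.005), np.float64(0.0055)]
scene steel px 0 handle a [-0.0999 -0.0496 -0.0038] gap-profile [23, 21, 24, 24, 22, 0, 1]
  cover a by height [np.float64(0.0078), np.float64(0.0074), np.float64(0.0065), np.float64(0.0068)]
wrist steel px 0 handle a [-0.082  -0.0608 -0.0439] gap-profile [0, 0, 0, 0, 0, 0, 0]
60.45 [-0.89 -0.12 -0.09]
```

The cover is vertical within a couple of degrees, and no steel shows between handle and mouth. One last firm push on the handle's axis to confirm it is home, then clear and hand in.

```bash
python3 - <<'E'
from h import *
move_l(S(-.135,-.002),.3); F0=state()["ft_force"]
for a in (-.115,-.109):
    move_l(S(a,-.002),.08);s=state();print(a,((s["ft_force"]-F0)@sf).round(1),((s["ee_pos"]-MOUTH)@sf).round(4))
move_l(S(-.17,.0),.3); move_l(S(-.19,.06),.3)
print(state()["time"]); print(job_done())
E
```

```text
-0.115 -0.0 -0.1154
-0.109 -19.8 -0.1141
62.2333
the job is handed in; nothing more can be done
None
```

The job was handed in at 62.2 s: the cover measures about upright, and the knife is in the yellow-tagged slot, stopped firm under a 20 N push with no blade showing and released. I viewed 11 pictures, one over the limit of 10.

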